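# Pack two mandarins in the fruit box and click its lid shut

## Robot

A 6-joint arm with a two-finger parallel gripper is mounted at the origin on the work surface. World frame = base frame: x ahead of the robot, y to its left, z up, the work surface at z = 0. Lengths are in m, angles in degrees, forces in N, time in s.
With the tool pointing down it reaches from about 0.4 to 0.825 m from the base axis. Payload 7 kg.
Tool frame: the origin (TCP) lies midway between the tips of the shut fingers; the grasp point (between the pads) lies 19 mm behind it (r.grasp_offset is the distance from the TCP to the grasp point, in m); z points along the fingers, x is the direction in which the jaws open and shut, and the axes are right-handed (so a half turn about z gives the same grasp; the last joint's range is limited). The gripper opens to 88 mm and grips with 3 to 60 N. Pads are 19 mm wide; open, the fingers measure 130 mm over their backs; the gripper's body (78 mm by 193 mm) begins 47 mm behind the grasp point.
Start: joints at [-57.233, 20.546, 0.682, 0, -70.136, -16.507], TCP at [0.189, -0.648, 0.227] pointing down, gripper open.
Joint ranges: [-176.03, 176.03], [-82.01, 121.73], [-58.28, 71.71], [-173.87, 95.51], [-174.79, -0.11], [-173.66, 173.66]. Speed limits (degrees/s): [136.94, 136.94, 172.46, 180, 180, 180].

## Interface

Orientations are given as [roll, pitch, yaw] about the fixed x, y, z axes, in that order (R = Rz(yaw) Ry(pitch) Rx(roll)).
In Python, from plant import r gives the robot as it stands.
- The arm moves only by the tool step_arm, never from a script. Its argument "deltas" is a list of rows, each a list of 7 numbers: the turn, a rotation vector about the tool's x, y, z in rad, then the shift along the tool's x, y, z in mm, then the opening, from -1 (shut) to 1 (fully open), so that 0 is half open. In form: [[ax, ay, az, x, y, z, grip], ...]. A call has 1 to 10 rows; each row shifts and turns the pose as measured when the row begins, along the tool's axes as they then stand; what a row does not reach is not made up. A row lasts 1/10 s, in which the tool goes at most 50 mm and 8.59 degrees, less where a joint would pass 70% of its speed; a pose out of reach is approached as far as the arm can. A call with a gripper value outside its range is refused whole. The fingers move at their own pace and stop on an object; "squeeze" is the grip in N (left out, the last holds). Time passes only in rows, so rows that do not move let the fingers close. It gives the time, the measured TCP pose, the force and the opening at its end, in the units of the state.
- r.get_state(): the state, without advancing time (a new reading comes with each control period).
- r.capture(name): name is "scene" or "top" or "wrist"; returns the picture (480x640x3 uint8, red, green, blue); there is no depth.
- r.camera_info(name): a dict with "vertical_fov" (degrees; the focal length in pixels is half the picture's height over the tangent of half this angle, whatever the lens; pixels are square), "cx", "cy" (the principal point, pixels), "view" (4x4, takes a point from world to camera coordinates). Camera axes: x right, y down, z forward; pixel columns grow to the right and rows downward; lengths in m; the calibration is good to about 2 mm. A picture is of the moment at which its call begins: read the wrist's pose just before it. camera_info takes no time and is no camera call; for the wrist camera it gives the pose at the moment of the call.
- r.close_job(): hands the job in, once; it reports no verdict.
The state is a dict: "time_s": time; "joints": joint angles; "qd": joint speeds; "joint_torque": joint torques, N m; "tcp_pos": TCP position; "eef_rot": TCP orientation; "contact_force": force on the tool from outside, world axes, zero at the start; "moment": the same for the moment, N m; "gripper_width": finger opening in m.
Only numpy, scipy, OpenCV 4.12 (cv2) and the standard library are available. Lean on these libraries where they do the work, as an engineer would, in place of code of your own. Each camera call takes 0.05 s, during which the arm holds its last target.

## Task

Pack the fruit box: set the two small loose mandarins gently, without dropping them, one into each hollow of the open box, then swing the lid over and press its free edge down past the spring catch until it clicks fully shut. Leave everything else on the counter where it is, and finish clear of the box.

Things in the scene. Friction and masses are not known exactly. Their poses are not given: they have to be found in the camera images.
- mandarin_a_center (a point): Centre of one loose mandarin: a smooth orange ball 60 mm in diameter, about 90 g, standing free on the counter (centre 30 mm up). It rolls when nudged. The two mandarins are alike.
- mandarin_b_center (a point): Centre of the other loose mandarin, alike: ball 60 mm in diameter, about 90 g.
- box: Grey plastic fruit box, fixed. Origin: centre of the tray's underside; x points from the hinge (on the robot's side) to the catch, y along its length, z up. Tray: slab 100 mm (x) by 190 mm (y), flat rimless top at z = 16 mm; round hollows 42 mm across, 13 mm deep at x = 0, y = +47 and -47 mm. Shut, the box is 75 mm high; a fruit not down in its hollow keeps the lid from shutting.
- hollow_left (a point): Where the centre of a mandarin lies when seated in the hollow at the box's +y end: 38 mm above the counter (21 mm above the tray's top).
- hollow_right (a point): The same for the hollow at the box's -y end.
- lid (a joint): Lid angle: 0 = fully shut, at its stop; 1.6 to 1.8 = standing open (stop 1.85). The hinge is stiff (0.1 N m): the lid stays where left. From 0.11 rad down its tongue rides on the spring catch: pressing the free edge takes about 9 N, up to 20 N for a finger that does not follow the outer top, which moves 6 mm away from the hinge side meanwhile. It snaps past near 0.06 to 0; not clicked, it stays near 0.1.
- lid_hinge (a point): Middle of the hinge line, along the box's y at box x = -50 mm, z = 18 mm. The lid is a deep grey cover, hollow beneath: 100 mm from hinge to free edge, 190 mm along the hinge, outer top 57 mm from the hinge plane, walls 3 mm. Open, it stands on edge with its outer top facing the robot, 55 to 85 mm from the hinge line towards the robot, highest edge 100 to 120 mm above the counter.
- lid_edge (a point): Middle of the lid's free edge on its outer top: 100 mm from the hinge along the lid, 57 mm from the hinge plane. Shut, it lies 75 mm above the counter at box x = +50 mm. Press down on the outer top 10 to 20 mm inside this edge.
- catch (a point): The spring catch in the middle of the box's side away from the hinge: a small steel bar in a grey housing 62 mm wide (along y) and 20 mm high that sticks out of the tray to box x = 74 mm. This point is the middle of the bar at box x = 61 mm, 14 mm above the counter.
- filter: Bystander: round stainless filter, 76 mm in diameter, 92 mm high with its grip, standing on the counter. Origin: centre of underside.
- mug: Bystander: white mug, 78 mm in diameter, 88 mm high, its handle on its own +y side reaching to about 75 mm from the axis. Origin: centre of underside.
- basket: Bystander: detached grey cutlery basket, 140 mm (its x) by 120 mm (y), 110 mm high, carrying bow along y to 153 mm high. Origin: centre of underside.
- bowl: Bystander: white bowl, 144 mm in diameter, with one big orange (84 mm in diameter) in it, 94 mm high in all. The orange stays in the bowl. Origin: centre of underside.
- brush: Bystander: hard silicone brush lying beyond the box, 200 mm long along its x (from -100 to +98 mm), 45 mm wide, 28 mm high. Origin on the counter.
- jar: Bystander: low glass jam jar, 68 mm in diameter, 66 mm high. Origin: centre of underside.
- ramekin: Bystander: small white open pot, 84 mm in diameter, 48 mm high. Origin: centre of underside.
There are look-alikes about, which are no part of the job. What is shaped like the box but blue or turquoise is not meant. What is shaped like the part that bears mandarin_b_center but green is not meant.

How it is judged (in metres and radians):
On the way, in this order (a step that is already met when the one before it is completed fails the run):
1. one mandarin sits released in each hollow, with the lid still open (((distance between mandarin_a_center and hollow_left below 0.007 m and distance between mandarin_b_center and hollow_right below 0.007 m) or (distance between mandarin_a_center and hollow_right below 0.007 m and distance between mandarin_b_center and hollow_left below 0.007 m)) and value of joint lid above 0.5 rad and linear speed of each of mandarin_a, mandarin_b below 0.02 m/s and contact force between the fingers and mandarin_a below 0.1 N and contact force between the fingers and mandarin_b below 0.1 N), for 0.2 s.
2. the lid is pressed past its catch and fully shut (value of joint lid below 0.03 rad), for 0.2 s.
At the end, for the whole second after the job is handed in: Each mandarin's centre is within 7 mm of its seated place, one in each hollow, at rest; the lid is clicked shut (below 0.03 rad); filter, mug, basket, bowl, brush, jar and pot are within 30 mm of where they began (((distance between mandarin_a_center and hollow_left below 0.007 m and distance between mandarin_b_center and hollow_right below 0.007 m) or (distance between mandarin_a_center and hollow_right below 0.007 m and distance between mandarin_b_center and hollow_left below 0.007 m)) and value of joint lid below 0.03 rad and linear speed of each of mandarin_a, mandarin_b below 0.02 m/s and distance of each of filter, mug, basket, bowl, brush, jar, ramekin from where it was at the start of the episode below 0.03 m); the robot touches nothing.
It fails at once if a mandarin is dropped or flung (faster than 0.75 m/s while not held, as after a fall of about 30 mm) ((linear speed of mandarin_a above 0.75 m/s and contact force between the fingers and mandarin_a below 0.05 N) or (linear speed of mandarin_b above 0.75 m/s and contact force between the fingers and mandarin_b below 0.05 N)).
It fails at once if a bystander (filter, mug, basket, bowl, brush, jar, pot) is moved more than 30 mm or tipped over (distance of any of filter, mug, basket, bowl, brush, jar, ramekin from where it was at the start of the episode above 0.03 m or angle between any of filter, mug, basket, bowl, brush, jar, ramekin's own z axis and vertical above 0.5 rad).
It also fails if it takes over 72 s, if anything falls off the work surface, if the arm or the gripper's body presses on something with over 40 N, if the wrist force passes 120 N, or if a joint passes its speed limit or range.

## Working session

There is one attempt and no reset: what is moved stays moved. The work goes in short steps, Python scripts to look and compute and a tool call to move; the robot and the scene stay as the last step left them, time stands still between calls to the robot, and variables do not carry over. Pictures are saved under pics/ and viewed, and the job is handed in when it is done.

Besides the shell and the picture viewer there is one more tool, called after "Request:" as name([rows], argument=value, ...), one row to a line, values as JSON. step_arm: Moves the arm, as the interface text tells. Its arguments: {"type":"object","properties":{"deltas":{"type":"array","items":{"type":"array","items":{"type":"number"}}},"squeeze":{"type":"number"}},"required":["deltas"]}

```bash
ls; mkdir -p pics; python3 - <<'E'
from plant import r
import cv2
for n in ("scene","top","wrist"):
    im=r.capture(n); cv2.imwrite(f"pics/{n}0.png",im[:,:,::-1]); i=r.camera_info(n); print(n,i)
print(r.get_state(), r.grasp_offset)
E
```

```text
pics
scene {'vertical_fov': 44.87066676648516, 'cx': 313.52270239643906, 'cy': 233.57357092219763, 'view': array([[-0.50075769,  0.86553633,  0.00941288,  0.26936177],
       [ 0.7440684 ,  0.43598763, -0.50623808, -0.32672675],
       [-0.44227135, -0.24649878, -0.86234239,  1.98691887],
       [ 0.        ,  0.        ,  0.        ,  1.        ]])}
top {'vertical_fov': 52.21442944091513, 'cx': 330.49400458146283, 'cy': 243.0495415902196, 'view': array([[-0.02170926, -0.99975674,  0.00389567, -0.01034365],
       [-0.99059762,  0.0209836 , -0.13518891,  0.54402578],
       [ 0.13507428, -0.0067939 , -0.99081218,  1.15264692],
       [ 0.        ,  0.        ,  0.        ,  1.        ]])}
wrist {'vertical_fov': 62.49477901856077, 'cx': 311.757630429223, 'cy': 242.6282393174121, 'view': array([[-0.28104373,  0.95969233,  0.00224799,  0.67303539],
       [ 0.91721821,  0.26791464,  0.29484318, -0.03629511],
       [ 0.28235647,  0.08492572, -0.95554301,  0.3928877 ],
       [ 0.        ,  0.        ,  0.        ,  1.        ]])}
{'time_s': 0.15, 'joints': array([-5.72331404e+01,  2.05820292e+01,  6.45898517e-01, -1.32923021e-02,
       -7.01365142e+01, -1.65064130e+01]), 'qd': array([ 0.01128567, -0.11676178,  0.12937284,  0.06792841,  0.03523809,
        0.00615841]), 'joint_torque': array([-1.51980807e-04, -5.83275533e+01,  2.93290561e+01,  7.00117037e+00,
        8.80977401e-03, -1.51614727e-04]), 'tcp_pos': array([ 0.18885897, -0.64765521,  0.22584244]), 'eef_rot': array([-1.79991341e+02, -7.32018839e-02,  1.06255917e+02]), 'contact_force': array([ 0.42753058, -0.06518077, -0.71779709]), 'moment': array([-0.00581223, -0.00189483, -0.03528021]), 'gripper_width': 0.08754048527286286} 0.0188
```

View pics/scene0.png

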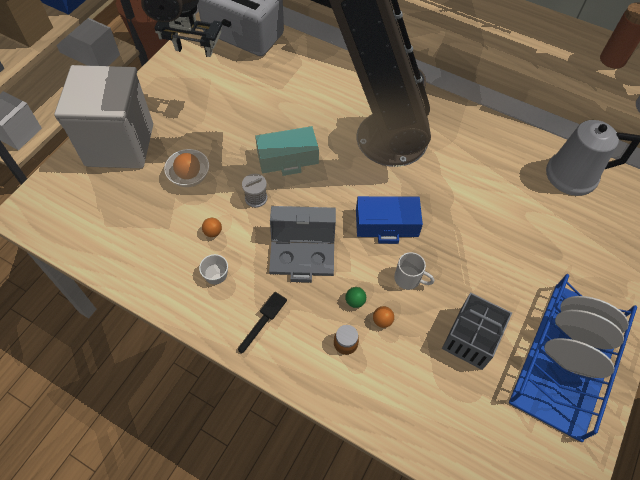

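View pics/top0.png

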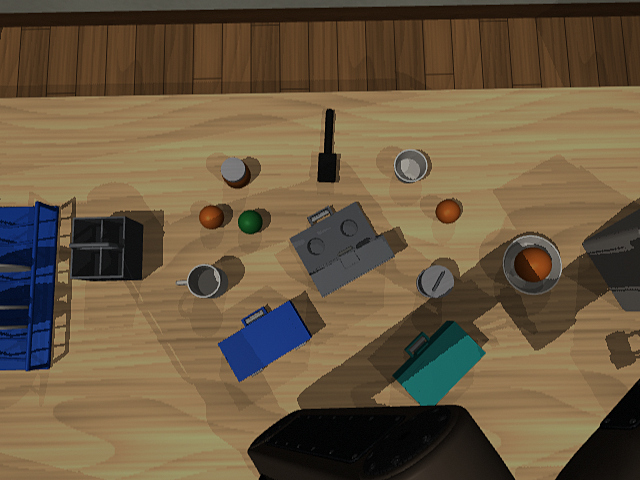

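View pics/wrist0.png

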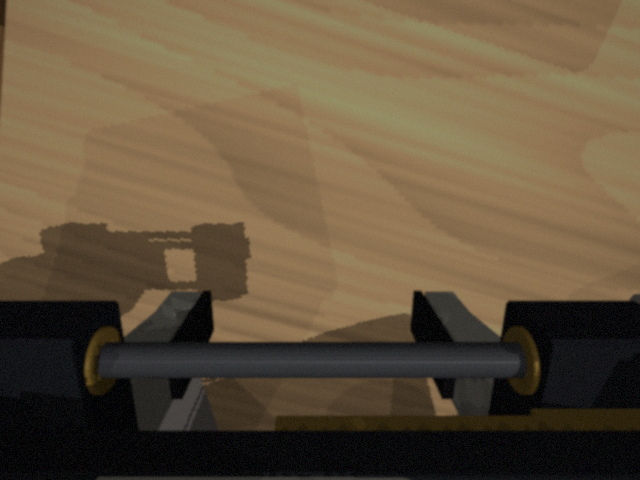

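Orange balls: top (211,217) and (448,211) are the loose ones. The one at (533,265) sits in the bowl, and the one at (250,222) is green, so it's a look-alike. Grey box at top (342,248); the blue (265,340) and turquoise (440,360) boxes are not meant. Next I'll take enlarged crops and measure.

```bash
cat > h.py <<'E'
import numpy as np, cv2, json
from plant import r
def K(i):
    f=240/np.tan(np.radians(i['vertical_fov']/2)); return f,i['cx'],i['cy']
def ray(i,u,v):
    f,cx,cy=K(i); V=np.array(i['view']); R=V[:3,:3]
    c=-R.T@V[:3,3]; d=R.T@np.array([(u-cx)/f,(v-cy)/f,1]); return c,d/np.linalg.norm(d)
def onz(i,u,v,z):
    c,d=ray(i,u,v); return c+d*(z-c[2])/d[2]
def proj(i,P):
    f,cx,cy=K(i); V=np.array(i['view']); p=V[:3,:3]@np.array(P)+V[:3,3]; return np.array([f*p[0]/p[2]+cx,f*p[1]/p[2]+cy])
def tri(rays):
    A=np.zeros((3,3));b=np.zeros(3)
    for c,d in rays:
        M=np.eye(3)-np.outer(d,d);A+=M;b+=M@c
    return np.linalg.solve(A,b)
E
python3 - <<'E'
from h import *
T=cv2.imread('pics/top0.png');S=cv2.imread('pics/scene0.png')
for n,im,pts in (("top",T,[(211,217),(448,211)]),("scene",S,[(384,317),(212,228)])):
    i=r.camera_info(n)
    hsv=cv2.cvtColor(im,cv2.COLOR_BGR2HSV)
    m=((hsv[:,:,0]>4)&(hsv[:,:,0]<15)&(hsv[:,:,1]>190)).astype(np.uint8)
    nn,l,st,ce=cv2.connectedComponentsWithStats(m)
    for k in range(1,nn):
        if st[k,4]>60:
            u,v=st[k,0]+st[k,2]/2-.5,st[k,1]+st[k,3]/2-.5
            print(n,st[k],ce[k].round(1),(u,v),onz(i,u,v,0.03).round(4),onz(i,*ce[k],0.03).round(4))
a=cv2.resize(T[180:300,270:400],None,fx=4,fy=4,interpolation=cv2.INTER_CUBIC)
b=cv2.resize(S[190:290,250:350],None,fx=5,fy=5,interpolation=cv2.INTER_CUBIC)
cv2.imwrite('pics/ct.png',a);cv2.imwrite('pics/cs.png',b)
c=np.hstack([cv2.resize(T[170:260,190:280],(390,390)),cv2.resize(T[170:260,400:490],(390,390))])
cv2.imwrite('pics/cm.png',c)
E
```

```text
top [485   5  54   2  63] [510.5   5.2] (np.float64(511.5), np.float64(5.5)) [ 1.1627 -0.5099  0.03  ] [ 1.1637 -0.5075  0.03  ]
top [223 164  28  24 181] [240.8 180. ] (np.float64(236.5), np.float64(175.5)) [0.7192 0.2081 0.03  ] [0.7075 0.1975 0.03  ]
top [436 200  24  23 442] [447.6 211.1] (np.float64(447.5), np.float64(211.0)) [ 0.6183 -0.3125  0.03  ] [ 0.6181 -0.3126  0.03  ]
top [199 206  25  23 438] [211.2 216.9] (np.float64(211.0), np.float64(217.0)) [0.6155 0.2703 0.03  ] [0.6158 0.2697 0.03  ]
top [514 248  38  34 995] [532.5 264.3] (np.float64(532.5), np.float64(264.5)) [ 0.4816 -0.5122  0.03  ] [ 0.4822 -0.5124  0.03  ]
```

View pics/ct.png

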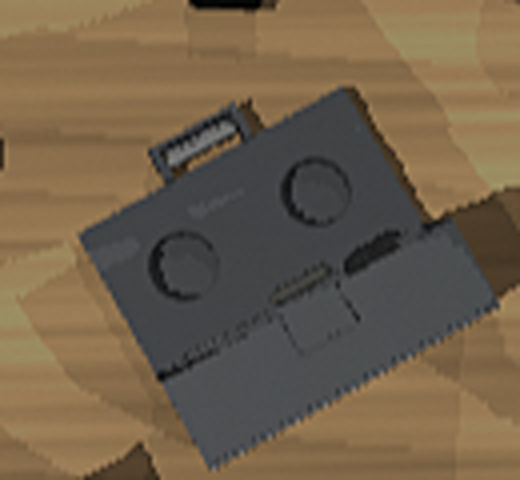

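View pics/cs.png

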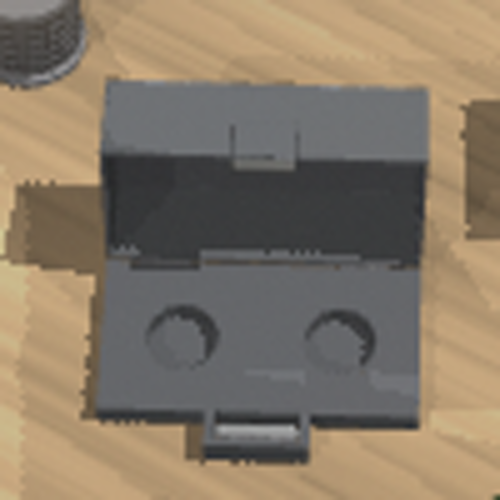

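View pics/cm.png

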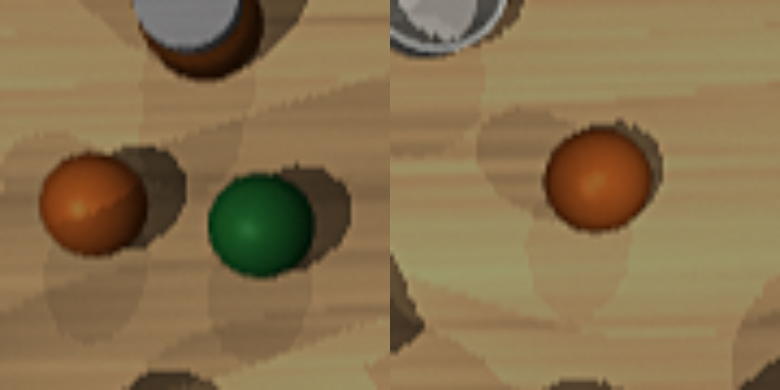

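Crops: both loose balls are plainly orange and 60 mm in diameter. The grey open box has hollows at top px (316,246) and (349,228), with tray corners at (290,239) and (357,202). Now I'll fit the box pose.

```bash
python3 - <<'E'
from h import *
from scipy.optimize import least_squares
t=r.camera_info("top");s=r.camera_info("scene")
f=lambda x,y,k,ox,oy:((x+.5)/k-.5+ox,(y+.5)/k-.5+oy)
T=lambda x,y:f(x,y,4,270,180); S=lambda x,y:f(x,y,5,250,190)
obs=[(t,T(184,265),(0,.047,.016)),(t,T(316,191),(0,-.047,.016)),(t,T(80,238),(.05,.095,.016)),(t,T(350,88),(.05,-.095,.016)),(t,T(201,143),(.061,0,.018)),
 (s,S(183,336),(0,-.047,.016)),(s,S(340,341),(0,.047,.016)),(s,S(98,408),(.05,-.095,.016)),(s,S(419,418),(.05,.095,.016)),(s,S(257,431),(.061,0,.018))]
def pos(p,q):
    c,n=np.cos(p[2]),np.sin(p[2]); return np.array([p[0]+c*q[0]-n*q[1],p[1]+n*q[0]+c*q[1],q[2]])
# scene left/right check
def res(p,o=obs): return np.concatenate([proj(i,pos(p,q))-np.array(u) for i,u,q in o])
for o in (obs,obs[:5],obs[5:]):
    R=least_squares(lambda p:res(p,o),[.5,-.05,.5]); print(R.x,np.degrees(R.x[2]),np.abs(R.fun).max(),R.fun.round(1))
    print(pos(R.x,(0,.047,.038)),pos(R.x,(0,-.047,.038)))
# mandarins in scene
im=cv2.imread('pics/scene0.png');hsv=cv2.cvtColor(im,cv2.COLOR_BGR2HSV)
m=((hsv[:,:,0]>2)&(hsv[:,:,0]<16)&(hsv[:,:,1]>170)).astype(np.uint8)
nn,l,st,ce=cv2.connectedComponentsWithStats(m)
for k in range(1,nn):
    if 150<st[k,4]<2000: 
        u=st[k,0]+st[k,2]/2-.5,st[k,1]+st[k,3]/2-.5;print(st[k],ce[k],onz(s,*u,.03))
# lid top edge: in top and scene
lid={}
E
```

```text
[ 0.56123534 -0.02737424  0.49252093] 28.219370696515245 1.4396590029730305 [ 0.3  0.5  0.3  0.6 -0.5 -0.7 -1.4 -0.2  0.5  0.5 -0.3  0.  -0.1  0.1
 -0.5  0.1 -0.1  0.2 -0.2 -0.4]
[0.53901145 0.01403951 0.038     ] [ 0.58345923 -0.068788    0.038     ]
[ 0.56152477 -0.02775361  0.49155981] 28.164302687254793 1.2566150720433598 [ 0.4  0.4  0.5  0.4 -0.4 -0.9 -1.3 -0.3  0.7  0.4]
[0.5393407  0.01368148 0.038     ] [ 0.58370885 -0.0691887   0.038     ]
[ 0.56083357 -0.02685799  0.49436013] 28.32474923658279 0.37953501470332185 [-0.   0.   0.1  0.  -0.3  0.1  0.2  0.2  0.1 -0.4]
[0.53853355 0.01451481 0.038     ] [ 0.58313359 -0.0682308   0.038     ]
[202 218  19  19 275] [211.29454545 227.2       ] [ 0.61692166 -0.31442752  0.03      ]
[373 307  21  20 328] [383.1402439  316.57926829] [0.61387535 0.26782837 0.03      ]
```

```bash
cat >> h.py <<'E'
def go(x,y,z,yaw=118.25,step=40.,show=True):
    s=r.get_state(); from scipy.spatial.transform import Rotation as Ro
    R=Ro.from_euler('xyz',s['eef_rot'],degrees=True); Rt=Ro.from_euler('xyz',[180,0,yaw],degrees=True)
    d=R.inv().apply(np.array([x,y,z])-s['tcp_pos'])*1000; w=(R.inv()*Rt).as_rotvec()
    n=int(max(np.ceil(np.linalg.norm(d)/step),np.ceil(np.degrees(np.linalg.norm(w))/8)))
    print('tcp',s['tcp_pos'].round(4),'rot',s['eef_rot'].round(2),'t',round(s['time_s'],2),'w',round(s['gripper_width'],4),'F',s['contact_force'].round(1))
    print('total tool d mm',d.round(1),'w rad',w.round(3),'rows',n)
E
python3 - <<'E'
from h import *
s=r.camera_info("scene")
for u in [(150,128),(133,168),(78,160),(60,110),(240,50),(205,20)]: print(u,onz(s,*u,0).round(3))
for u in [(60,110),(135,68),(75,66),(133,120)]: print(u,onz(s,*u,0.2).round(3))
go(.6176,-.3135,.20)
E
```

```text
(150, 128) [ 0.384 -0.739  0.   ]
(133, 168) [ 0.548 -0.68   0.   ]
(78, 160) [ 0.614 -0.858  0.   ]
(60, 110) [ 0.479 -1.061  0.   ]
(240, 50) [-0.092 -0.685  0.   ]
(205, 20) [-0.161 -0.896  0.   ]
(60, 110) [ 0.579 -0.872  0.2  ]
(135, 68) [ 0.323 -0.789  0.2  ]
(75, 66) [ 0.414 -0.96   0.2  ]
(133, 120) [ 0.498 -0.655  0.2  ]
tcp [ 0.1889 -0.6477  0.2258] rot [-1.7999e+02 -7.0000e-02  1.0626e+02] t 0.15 w 0.0875 F [ 0.4 -0.1 -0.7]
total tool d mm [200.7 505.1  26. ] w rad [-0.    -0.001 -0.209] rows 14
```

Request:
step_arm([
  [0,0,-0.02,14,38,0,1],
  [0,0,-0.02,14,38,0,1],
  [0,0,-0.02,14,38,0,1],
  [0,0,-0.02,14,38,0,1],
  [0,0,-0.02,14,38,0,1],
  [0,0,-0.02,14,38,0,1],
  [0,0,-0.02,14,38,0,1],
  [0,0,-0.02,14,38,0,1],
  [0,0,-0.02,14,38,0,1],
  [0,0,-0.02,14,38,0,1],
], squeeze=8)

```text
time_s: 1.15
tcp_pos: [0.4967, -0.3709, 0.2218]
eef_rot: [-179.9, -0.4, 117.6]
contact_force: [-0.2, -0.1, 0.9]
gripper_width: 0.0879
```

```bash
python3 -c "
from h import *
go(.6176,-.3135,.17)"
```

```text
tcp [ 0.4967 -0.3709  0.2218] rot [-179.89   -0.42  117.65] t 1.15 w 0.0879 F [-0.2 -0.1  0.9]
total tool d mm [ -5.6 133.8  51.5] w rad [-0.002 -0.007 -0.011] rows 4
```

Request:
step_arm([
  [0,0,-0.01,-1,34,12,1],
  [0,-0.007,0,-1,34,13,1],
  [0,0,0,-1,34,13,1],
  [0,0,0,-2,30,13,1],
  [0,0,0,0,0,0,1],
])

```text
time_s: 1.65
tcp_pos: [0.6228, -0.305, 0.1685]
eef_rot: [-179.9, 0.0, 118.6]
contact_force: [-1.0, 0.1, -0.1]
gripper_width: 0.0875
```

```bash
cat >> h.py <<'E'
def wrist(name,hue=(2,16)):
    i=r.camera_info("wrist"); im=r.capture("wrist")[:,:,::-1].copy(); cv2.imwrite(f"pics/{name}.png",im)
    hsv=cv2.cvtColor(im,cv2.COLOR_BGR2HSV)
    m=((hsv[:,:,0]>=hue[0])&(hsv[:,:,0]<=hue[1])&(hsv[:,:,1]>185)&(hsv[:,:,2]>40)).astype(np.uint8)
    nn,l,st,ce=cv2.connectedComponentsWithStats(m)
    for k in range(1,nn):
        if st[k,4]>1500:
            cn,_=cv2.findContours((l==k).astype(np.uint8),cv2.RETR_EXTERNAL,cv2.CHAIN_APPROX_NONE)
            (u,v),rad=cv2.minEnclosingCircle(max(cn,key=len))
            print(st[k],'circ',round(u,1),round(v,1),round(rad,1),onz(i,u,v,.03).round(4))
    return i,im
E
python3 -c "
from h import *
wrist('w1')
go(.6176,-.3135,.0112)"
```

```text
[ 271  180   75   76 4472] circ 307.8 217.8 38.1 [ 0.6161 -0.3107  0.03  ]
tcp [ 0.6218 -0.3058  0.1694] rot [-1.7994e+02  3.0000e-02  1.1859e+02] t 1.7 w 0.0874 F [-0.3 -0.  -0.7]
total tool d mm [ -4.7  -7.2 158.2] w rad [-0.001  0.001  0.006] rows 4
```

View pics/w1.png

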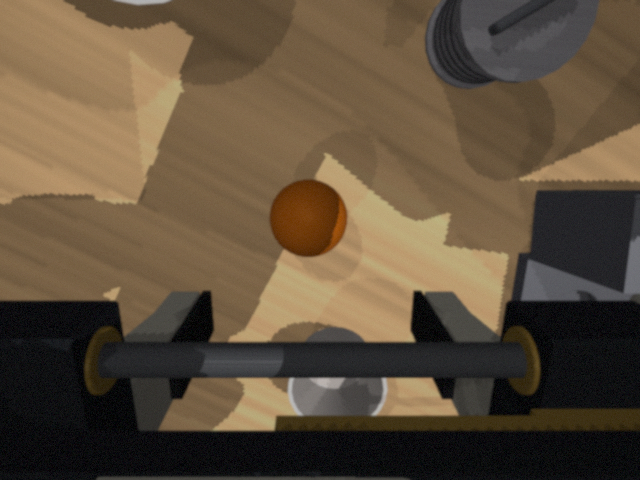

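Wrist picture: the orange mandarin at (308,218) is centred between the fingers, with the filter at upper right and the ramekin below; the path down is clear.

Request:
step_arm([
  [0,0,0,-2,-4,40,1],
  [0,0,0,-1,-3,40,1],
  [0,0,0,0,0,40,1],
  [0,0,0,0,0,26,1],
  [0,0,0,0,0,8,1],
])

```text
time_s: 2.2
tcp_pos: [0.6176, -0.3149, 0.0156]
eef_rot: [179.8, 0.4, 118.5]
contact_force: [-0.5, 0.5, -0.1]
gripper_width: 0.0876
```

```bash
python3 -c "
from h import *
wrist('w2')
go(.617,-.312,.0112)"
```

```text
[  247   256   146    86 10099] circ 319.6 329.0 73.3 [ 0.6168 -0.3104  0.03  ]
[ 264  378  112   28 2149] circ 319.5 379.0 55.5 [ 0.6378 -0.2988  0.03  ]
tcp [ 0.6175 -0.3149  0.0154] rot [179.8    0.35 118.54] t 2.25 w 0.088 F [-1.1  0.6 -1.8]
total tool d mm [2.8 0.9 4.2] w rad [0.004 0.006 0.005] rows 1
```

View pics/w2.png

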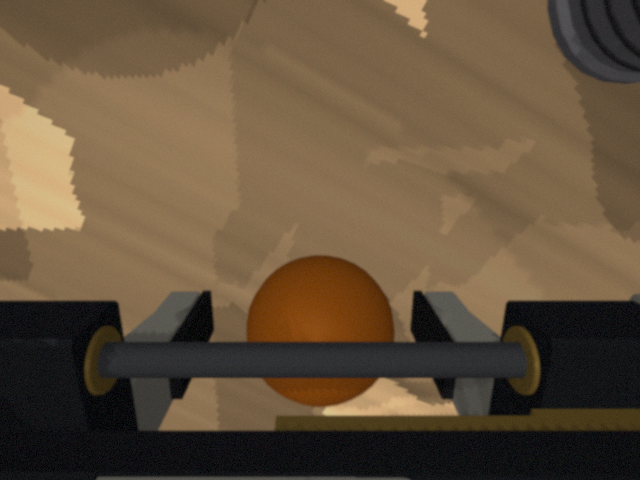

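Request:
step_arm([
  [0,0.005,0.004,4,1,4,1],
  [0,0,0,0,0,0,0.5],
  [0,0,0,0,0,0,0.3],
  [0,0,0,0,0,0,0],
  [0,0,0,0,0,0,-0.5],
  [0,0,0,0,0,0,-0.5],
], squeeze=8)

```text
time_s: 2.85
tcp_pos: [0.6199, -0.3123, 0.0186]
eef_rot: [179.4, 0.4, 118.3]
contact_force: [-0.7, -1.3, -0.4]
gripper_width: 0.0594
```

```bash
python3 -c "
from h import *
wrist('w3')
go(.5833,-.0687,.18)"
```

```text
[  238   248   149    94 11367] circ 311.9 322.0 74.6 [ 0.6191 -0.3112  0.03  ]
tcp [ 0.62   -0.3122  0.0186] rot [179.4    0.44 118.31] t 2.9 w 0.0592 F [ 0.6 -0.4 -0.8]
total tool d mm [ 230.5   84.9 -162.2] w rad [0.011 0.008 0.001] rows 8
```

View pics/w3.png

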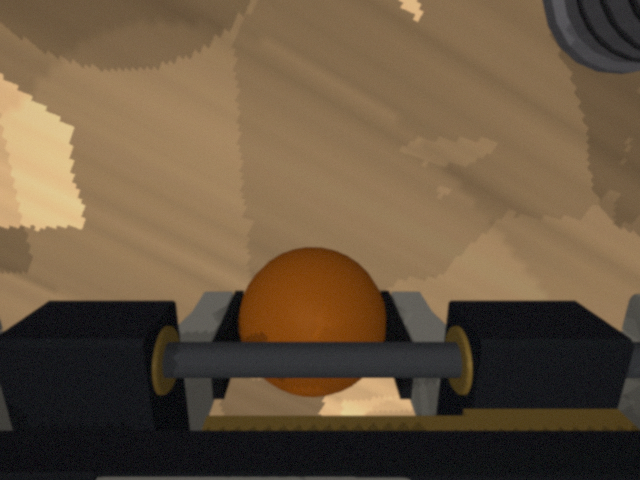

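Request:
step_arm([
  [0.005,0.004,0,0,0,-10,-0.5],
  [0.005,0.004,0,0,0,-20,-0.5],
  [0,0,0,0,0,-20,-0.5],
])

```text
time_s: 3.2
tcp_pos: [0.6174, -0.3116, 0.0678]
eef_rot: [-179.7, -0.3, 118.3]
contact_force: [-0.2, 0.5, -0.4]
gripper_width: 0.0593
```

```bash
python3 -c "
from h import *
wrist('w4')
im=r.capture('scene')[:,:,::-1];cv2.imwrite('pics/s4.png',cv2.resize(im[150:310,130:343],None,fx=3,fy=3))
go(.5833,-.0687,.18)"
```

```text
[  238   248   148    94 11352] circ 312.0 321.2 74.4 [ 0.6393 -0.298   0.03  ]
tcp [ 0.6196 -0.3123  0.0708] rot [-1.7996e+02 -6.0000e-02  1.1833e+02] t 3.3 w 0.0593 F [ 0.7  0.6 -0.3]
total tool d mm [ 231.7   83.6 -109. ] w rad [-0.001 -0.001  0.001] rows 7
```

View pics/s4.png

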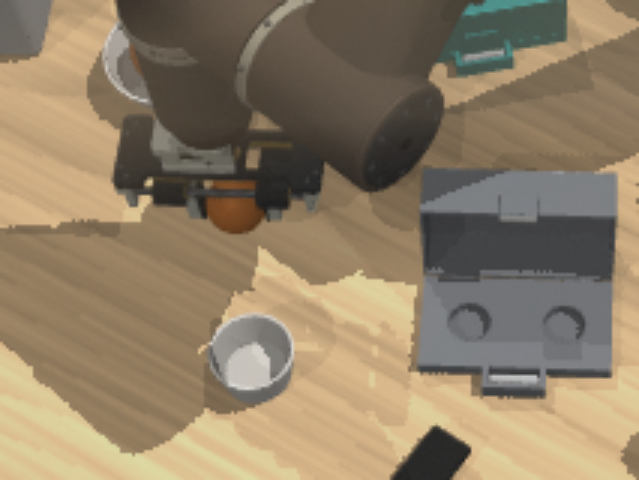

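The mandarin is held between the pads and clear of the counter.

Request:
step_arm([
  [0,0,0,5,2,-40,-0.5],
  [0,0,0,25,9,-40,-0.5],
  [0,0,0,35,13,-20,-0.5],
  [0,0,0,40,14,-5,-0.5],
  [0,0,0,40,14,0,-0.5],
  [0,0,0,40,14,0,-0.5],
  [0,0,0,30,10,0,-0.5],
  [0,0,0,14,6,0,-0.5],
  [0,0,0,0,0,0,-0.5],
])

```text
time_s: 4.2
tcp_pos: [0.5811, -0.0637, 0.1804]
eef_rot: [-180.0, -0.2, 118.1]
contact_force: [0.5, -0.3, -1.4]
gripper_width: 0.0595
```

```bash
python3 -c "
from h import *
wrist('w5')
go(.5833,-.0687,.0275)"
```

```text
[  238   249   148    93 11280] circ 311.9 320.8 74.3 [ 0.6564 -0.021   0.03  ]
tcp [ 0.5812 -0.0645  0.1804] rot [-179.97   -0.23  118.12] t 4.25 w 0.0593 F [-0.4 -0.7  0.2]
total tool d mm [ -5.3  -0.  152.9] w rad [-0.    -0.004 -0.002] rows 4
```

View pics/w5.png

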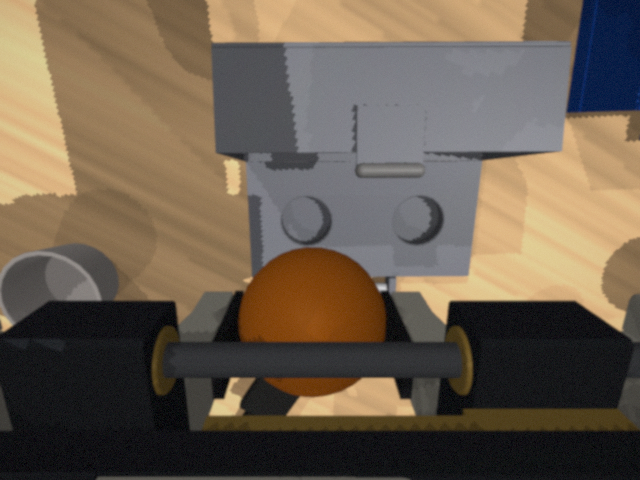

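The wrist view is square to the box: hollows at (305,219) and (417,219), lid face at rows 42–152. I'll check the hollow positions with it.

```bash
python3 -c "
from h import *
i=r.camera_info('wrist')
for u in [(305.5,219.5),(417,219.5)]: print(onz(i,*u,.016).round(4))
# predict ball px from ball in tool
b=np.array([.59,-.07,.2])
for e in [(.0,.0)]:
    s=r.get_state(); print(proj(i,s['tcp_pos']+[0,0,.0114]))
"

```

```text
[ 0.582  -0.0678  0.016 ]
[0.5378 0.0149 0.016 ]
[309.1420179  322.37303798]
```

Request:
step_arm([
  [0,0,0,-4,0,40,-0.5],
  [0,-0.003,0,-1,0,40,-0.5],
  [0,0,0,0,0,35,-0.5],
  [0,0,0,0,0,20,-0.5],
  [0,0,0,0,0,8,-0.5],
  [0,0,0,0,0,0,-0.5],
])

```text
time_s: 4.85
tcp_pos: [0.5857, -0.0735, 0.0342]
eef_rot: [179.9, 0.1, 117.9]
contact_force: [0.4, -0.0, -0.8]
gripper_width: 0.0593
```

```bash
python3 -c "
from h import *
go(.5832,-.0692,.0266)"
```

```text
tcp [ 0.5857 -0.0735  0.0342] rot [1.7986e+02 8.0000e-02 1.1795e+02] t 4.85 w 0.0593 F [ 0.4 -0.  -0.8]
total tool d mm [ 5.  -0.2  7.6] w rad [ 0.002  0.001 -0.005] rows 1
```

Request:
step_arm([
  [0,0,0,5,0,2,-0.5],
  [0,0,0,0,0,2,-0.5],
  [0,0,0,0,0,0,-0.5],
])

```text
time_s: 5.15
tcp_pos: [0.5851, -0.0694, 0.0326]
eef_rot: [179.7, 0.2, 117.9]
contact_force: [0.5, 0.1, -0.6]
gripper_width: 0.0593
```

```bash
python3 -c "
from h import *
wrist('w6')
go(.5832,-.0692,.0266)"
```

```text
[  238   248   149    94 11325] circ 312.0 321.6 74.6 [ 0.5909 -0.0649  0.03  ]
tcp [ 0.5852 -0.0694  0.0329] rot [179.65   0.18 117.91] t 5.2 w 0.0598 F [ 0.1 -0.2 -0.6]
total tool d mm [ 1.1 -1.7  6.3] w rad [ 0.006  0.003 -0.006] rows 1
```

View pics/w6.png

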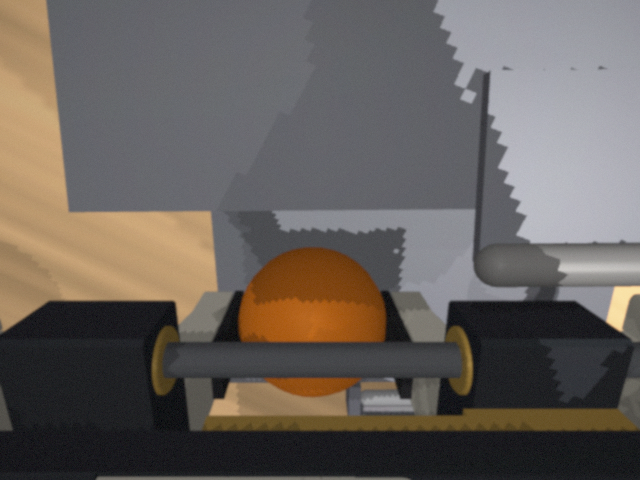

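Request:
step_arm([
  [0.004,0.003,-0.005,1,-2,4,-0.5],
  [0,0,0,0,0,2,-0.5],
  [0,0,0,0,0,1,-0.5],
])

```text
time_s: 5.5
tcp_pos: [0.5842, -0.0689, 0.0274]
eef_rot: [179.7, 0.1, 118.3]
contact_force: [1.7, -0.3, 1.7]
gripper_width: 0.0597
```

```bash
python3 -c "
from h import *
go(.5832,-.0692,.0266)"
```

```text
tcp [ 0.5842 -0.0689  0.0274] rot [1.7969e+02 6.0000e-02 1.1827e+02] t 5.5 w 0.0597 F [ 1.7 -0.3  1.7]
total tool d mm [ 0.2 -1.   0.8] w rad [0.005 0.001 0.   ] rows 1
```

Contact force is rising (about 2 N at the expected height), so I'm releasing slowly.

Request:
step_arm([
  [0,0,0,0,-1,1,-0.5],
  [0,0,0,0,0,0,0.36],
  [0,0,0,0,0,0,0.42],
  [0,0,0,0,0,0,0.5],
  [0,0,0,0,0,0,0.6],
  [0,0,0,0,0,0,0.64],
])

```text
time_s: 6.1
tcp_pos: [0.5836, -0.0693, 0.0265]
eef_rot: [179.7, 0.1, 118.3]
contact_force: [0.2, -0.6, 0.5]
gripper_width: 0.0704
```

```bash
python3 -c "
from h import *
i,im=wrist('w7')
go(.5832,-.0692,.0266)"
```

```text
[  245   254   143    88 10150] circ 315.7 325.6 71.8 [ 0.5874 -0.064   0.03  ]
[ 266  378  101   23 1627] circ 316.0 379.0 50.0 [ 0.6116 -0.0507  0.03  ]
tcp [ 0.5836 -0.0693  0.0265] rot [1.7966e+02 7.0000e-02 1.1829e+02] t 6.15 w 0.0718 F [ 0.1 -0.7 -1. ]
total tool d mm [ 0.3 -0.3 -0.1] w rad [0.006 0.001 0.001] rows 1
```

View pics/w7.png

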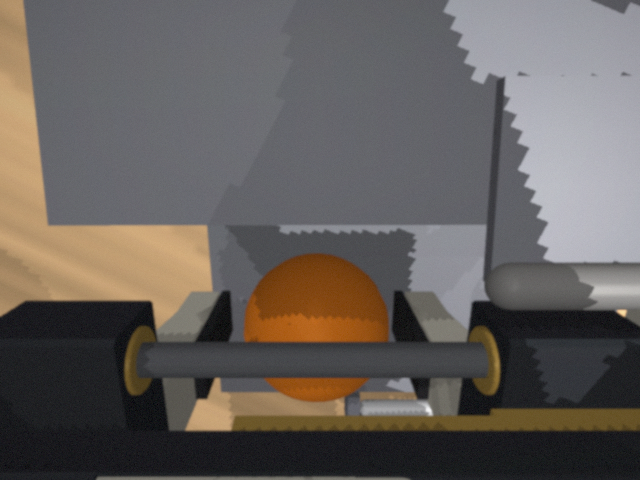

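Released: the ball at (316,326) has settled and there is a gap on both sides. Retreating straight up.

Request:
step_arm([
  [0.004,0,0,0,0,-15,0.62],
  [0,0,0,0,0,-35,0.62],
  [0,0,0,0,0,-45,0.62],
  [0,0,0,0,0,-50,0.8],
  [0,0,0,0,0,-10,1],
])

```text
time_s: 6.65
tcp_pos: [0.5809, -0.0703, 0.1834]
eef_rot: [-179.6, -0.1, 118.2]
contact_force: [-0.9, 0.1, -0.3]
gripper_width: 0.0818
```

```bash
python3 -c "
from h import *
i,im=wrist('w8')
print(proj(i,(.5827,-.0683,.038)))
hsv=cv2.cvtColor(im,cv2.COLOR_BGR2HSV)
go(.6152,.269,.19)"
```

```text
[ 277  196   73   73 4156] circ 313.4 231.6 36.6 [ 0.5846 -0.0651  0.03  ]
[311.10633091 230.34980504]
tcp [ 0.5805 -0.0701  0.1826] rot [-1.7957e+02 -1.0000e-01  1.1823e+02] t 6.7 w 0.0847 F [1.2 0.6 1. ]
total tool d mm [282.4 190.9  -8.3] w rad [-0.007 -0.002 -0.   ] rows 9
```

View pics/w8.png

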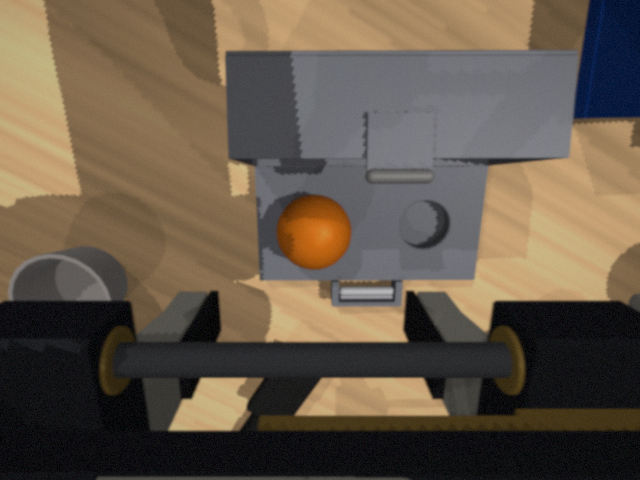

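Mandarin 1 is seated at (313,232), against a predicted (311,230). On to the second one.

Request:
step_arm([
  [-0.007,0,0,33,22,0,1],
  [0,0,0,33,22,0,1],
  [0,0,0,33,22,0,1],
  [0,0,0,33,22,0,1],
  [0,0,0,33,22,0,1],
  [0,0,0,33,22,0,1],
  [0,0,0,33,22,0,1],
  [0,0,0,30,20,0,1],
  [0,0,0,18,12,0,1],
  [0,0,0,0,0,0,1],
])

```text
time_s: 7.7
tcp_pos: [0.6121, 0.2746, 0.1781]
eef_rot: [-179.8, -0.1, 117.9]
contact_force: [-0.5, -0.1, -0.2]
gripper_width: 0.0878
```

```bash
python3 -c "
from h import *
i,im=wrist('w9')
go(.6152,.269,.0112)"
```

```text
[ 269  190   73   73 4118] circ 304.6 225.8 36.6 [0.6141 0.2708 0.03  ]
[ 148  260   80   69 1863] circ 187.8 297.7 40.7 [0.7161 0.2127 0.03  ]
tcp [0.6118 0.2734 0.178 ] rot [-1.7979e+02 -1.0000e-01  1.1790e+02] t 7.75 w 0.0878 F [-0.4 -1.4 -0.7]
total tool d mm [ -5.7   1.5 166.8] w rad [-0.004 -0.002 -0.006] rows 5
```

View pics/w9.png

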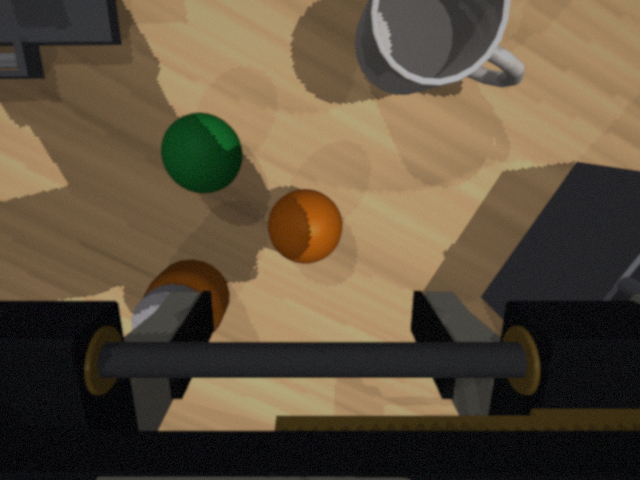

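```bash
python3 -c "
from h import *
i=r.camera_info('wrist')
c=np.array([.6148,.2695]);a=np.radians(118);X=np.array([np.cos(a),np.sin(a)]);Y=np.array([np.sin(a),-np.cos(a)])
for n,u,z in [('basket',(484,296),.11),('basket',(578,164),.11),('green',(201,153),.03),('mugrim',(505,15),.088),('handle',(522,72),.07)]:
    p=onz(i,*u,z); print(n,p.round(3),'along',((p[:2]-c)@X).round(3),'perp',((p[:2]-c)@Y).round(3))
t=r.camera_info('top')
for u in [(143,215),(143,280)]: print(onz(t,*u,.0).round(3), onz(t,*u,.11).round(3))
"

```

```text
basket [0.582 0.381 0.11 ] along 0.114 perp 0.024
basket [0.49  0.381 0.11 ] along 0.157 perp -0.058
green [0.6   0.174 0.03 ] along -0.078 perp -0.058
mugrim [0.439 0.306 0.088] along 0.115 perp -0.138
handle [0.453 0.339 0.07 ] along 0.138 perp -0.11
[0.63  0.449 0.   ] [0.608 0.407 0.11 ]
[0.466 0.444 0.   ] [0.459 0.402 0.11 ]
```

The basket rim would come within about 9 mm of the gripper body at this yaw, so I'll turn the jaws about 22° first.

Request:
step_arm([
  [0,0,-0.125,0,0,0,1],
  [0,0,-0.125,0,0,0,1],
  [0,0,-0.125,0,0,20,1],
  [0,0,0,0,0,20,1],
  [0,0,0,0,0,0,1],
])

```text
time_s: 8.25
tcp_pos: [0.611, 0.2674, 0.1362]
eef_rot: [-179.7, -0.2, 140.0]
contact_force: [0.6, -0.1, -0.5]
gripper_width: 0.0879
```

```bash
python3 -c "
from h import *
i,im=wrist('w10')
go(.6145,.270,.0112,140)"
```

```text
[ 268  206   83   84 5416] circ 309.3 247.6 41.8 [0.6144 0.2713 0.03  ]
[  99  230   96   61 2535] circ 146.0 269.5 49.2 [0.7144 0.2089 0.03  ]
tcp [0.6118 0.2677 0.1378] rot [-1.7982e+02 -1.5000e-01  1.4005e+02] t 8.3 w 0.0873 F [0.  0.  0.2]
total tool d mm [ -0.9   3.9 126.6] w rad [-0.003 -0.003  0.001] rows 4
```

View pics/w10.png

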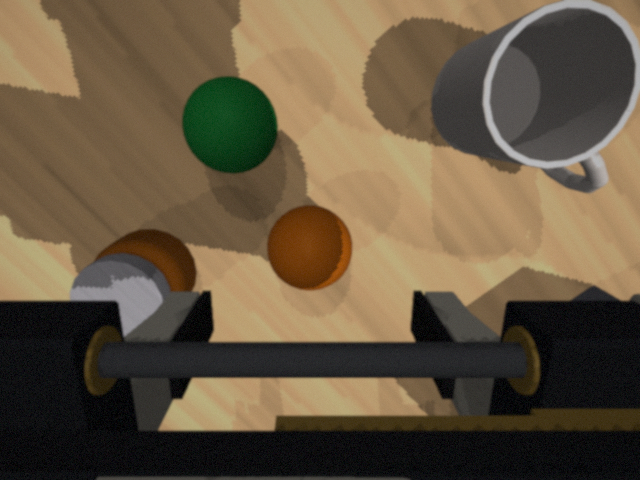

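Request:
step_arm([
  [0,0,0,-0.5,2,40,1],
  [0,0,0,0,2,40,1],
  [0,0,0,0,0,25,1],
  [0,0,0,0,0,10,1],
])

```text
time_s: 8.7
tcp_pos: [0.6197, 0.2702, 0.028]
eef_rot: [179.5, 0.1, 139.8]
contact_force: [-0.9, 0.3, 0.2]
gripper_width: 0.0875
```

```bash
python3 -c "
from h import *
i,im=wrist('w11')
go(.6145,.2708,.0112,140)"
```

```text
[  253   238   136   104 11877] circ 320.1 306.1 68.6 [0.6145 0.2714 0.03  ]
[   5  270  140   64 2994] circ 74.5 308.5 70.1 [0.6975 0.2031 0.03  ]
tcp [0.6195 0.27   0.0273] rot [1.7957e+02 8.0000e-02 1.3983e+02] t 8.75 w 0.0876 F [-1.1 -1.  -0.8]
total tool d mm [ 4.4 -2.7 16. ] w rad [ 0.007  0.001 -0.003] rows 1
```

View pics/w11.png

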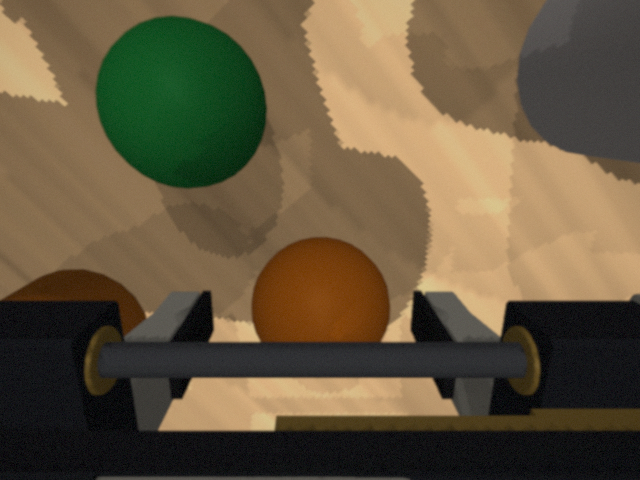

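Request:
step_arm([
  [0.006,0,0,4,-2,10,1],
  [0,0,0,0,0,3,1],
  [0,0,0,0,0,0,0.5],
  [0,0,0,0,0,0,0.3],
  [0,0,0,0,0,0,0],
  [0,0,0,0,0,0,-0.5],
  [0,0,0,0,0,0,-0.5],
], squeeze=8)

```text
time_s: 9.45
tcp_pos: [0.6183, 0.2731, 0.0203]
eef_rot: [179.5, 0.2, 139.8]
contact_force: [0.6, 0.0, -0.6]
gripper_width: 0.0593
```

```bash
python3 -c "
from h import *
i,im=wrist('w12')
go(.5384,.0145,.19,140)"
```

```text
[  238   241   148   101 12285] circ 312.0 314.2 74.1 [0.6157 0.272  0.03  ]
[   0  274  117   57 2897] circ 57.8 306.7 58.8 [0.6945 0.2013 0.03  ]
tcp [0.6183 0.2731 0.0202] rot [179.45   0.23 139.84] t 9.5 w 0.0596 F [ 0.6  0.1 -1.3]
total tool d mm [-106.4 -247.6 -171.7] w rad [ 0.01   0.004 -0.003] rows 8
```

View pics/w12.png

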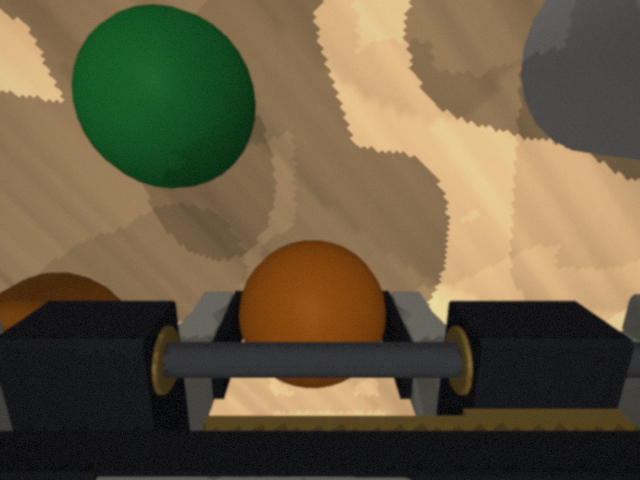

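Gripped with a width of 59 mm; the ball sits about 2.5 mm towards the camera side and 10 mm above the tips. Lifting.

Request:
step_arm([
  [0.005,0.003,0,0,0,-15,-0.5],
  [0.005,0,0,0,0,-35,-0.5],
  [0,0,0,0,0,-45,-0.5],
  [0,0,0,0,0,-45,-0.5],
  [0,0,0,0,0,-35,-0.5],
  [0,0,0.12,0,0,0,-0.5],
  [0,0,0.13,0,0,0,-0.5],
  [0,0,0.12,0,0,0,-0.5],
])

```text
time_s: 10.3
tcp_pos: [0.6171, 0.272, 0.2017]
eef_rot: [-179.8, 0.1, 118.0]
contact_force: [0.2, -0.2, -1.0]
gripper_width: 0.0593
```

```bash
python3 -c "
from h import *
i,im=wrist('w13')
go(.5384,.0145,.19)"
```

```text
[  238   242   148   100 12152] circ 311.7 313.7 73.7 [0.6959 0.3152 0.03  ]
tcp [0.6169 0.2719 0.2014] rot [-1.7977e+02  8.0000e-02  1.1756e+02] t 10.35 w 0.0593 F [ 0.8  0.2 -0.6]
total tool d mm [-191.9 -188.6   12.4] w rad [-0.004  0.001 -0.012] rows 7
```

Request:
step_arm([
  [0,0,-0.01,-20,-20,2,-0.5],
  [0,0,0,-30,-29,2,-0.5],
  [0,0,0,-30,-29,2,-0.5],
  [0,0,0,-30,-29,2,-0.5],
  [0,0,0,-30,-29,0,-0.5],
  [0,0,0,-30,-27,0,-0.5],
  [0,0,0,-17,-16,0,-0.5],
  [0,0,0,-6,-6,0,-0.5],
  [0,0,0,0,0,0,-0.5],
])

```text
time_s: 11.25
tcp_pos: [0.541, 0.0054, 0.1915]
eef_rot: [-179.5, 0.0, 119.5]
contact_force: [0.3, -0.2, -0.9]
gripper_width: 0.0595
```

```bash
python3 -c "
from h import *
i,im=wrist('w14')
X=np.array([np.cos(np.radians(118.25)),np.sin(np.radians(118.25))]);Y=np.array([X[1],-X[0]])
t=np.array([.5384,.0145])-.001*X+.0025*Y;print(t)
go(t[0],t[1],.033)"
```

```text
[ 171  191   74   72 4101] circ 207.6 225.9 36.8 [ 0.5858 -0.0678  0.03  ]
[  238   241   148   101 12203] circ 311.9 314.5 74.0 [0.6139 0.0484 0.03  ]
[0.54107555 0.01480241]
tcp [0.5413 0.006  0.1915] rot [-1.7955e+02  2.0000e-02  1.1951e+02] t 11.3 w 0.0593 F [-0.2 -0.2 -1.7]
total tool d mm [  7.8   5.3 158.4] w rad [-0.008  0.     0.022] rows 4
```

View pics/w14.png

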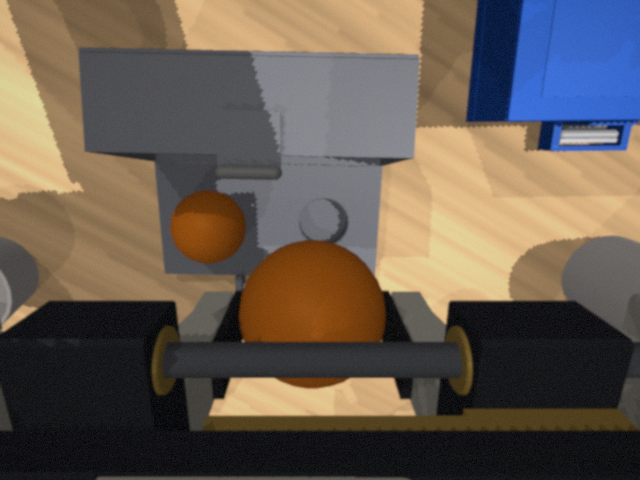

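Mandarin 1 still sits at (208,226) and the free hollow is at (323,220). Lateral correction first, then down.

Request:
step_arm([
  [-0.004,0,0.02,7,5,20,-0.5],
  [-0.004,0,0,0,0,40,-0.5],
  [0,0,0,0,0,35,-0.5],
  [0,0,0,0,0,0,-0.5],
])

```text
time_s: 11.7
tcp_pos: [0.5456, 0.0195, 0.0954]
eef_rot: [179.6, 0.1, 118.7]
contact_force: [-0.8, 0.6, -0.1]
gripper_width: 0.0593
```

```bash
python3 -c "
from h import *
go(.5411,.0148,.033)"
```

```text
tcp [0.5456 0.0195 0.0954] rot [1.7965e+02 8.0000e-02 1.1870e+02] t 11.7 w 0.0593 F [-0.8  0.6 -0.1]
total tool d mm [-1.8 -6.6 62.4] w rad [0.006 0.001 0.008] rows 2
```

Request:
step_arm([
  [0.004,0,0.007,-2,-5,15,-0.5],
  [0.002,0,0,0,0,20,-0.5],
  [0,0,0,0,0,15,-0.5],
  [0,0,0,0,0,0,-0.5],
])

```text
time_s: 12.1
tcp_pos: [0.5468, 0.0197, 0.0484]
eef_rot: [179.8, 0.2, 118.8]
contact_force: [-0.3, -0.4, -0.6]
gripper_width: 0.0592
```

```bash
python3 -c "
from h import *
wrist('w15')
go(.5411,.0148,.028)"
```

```text
[  30  220  146   89 9941] circ 102.7 281.6 72.9 [ 0.5902 -0.0707  0.03  ]
[  238   241   148   101 12220] circ 312.0 314.2 74.1 [0.5566 0.0264 0.03  ]
tcp [0.5478 0.0199 0.0495] rot [179.73   0.24 118.78] t 12.15 w 0.0593 F [ 1.5  0.3 -0.8]
total tool d mm [-1.2 -8.4 21.5] w rad [0.005 0.004 0.009] rows 1
```

View pics/w15.png

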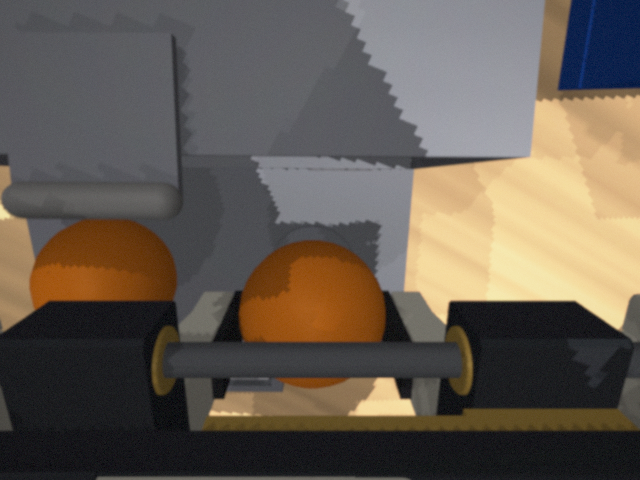

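Request:
step_arm([
  [0.004,0,0.007,-1,-8,6,-0.5],
  [0,0,0,0,0,5,-0.5],
  [0,0,0,0,0,0,-0.5],
])

```text
time_s: 12.45
tcp_pos: [0.5433, 0.0163, 0.0414]
eef_rot: [179.7, 0.3, 118.5]
contact_force: [-0.2, -0.9, -2.0]
gripper_width: 0.0595
```

```bash
python3 -c "
from h import *
go(.5411,.0148,.028)"
```

```text
tcp [0.5433 0.0163 0.0414] rot [179.7    0.3  118.47] t 12.45 w 0.0595 F [-0.2 -0.9 -2. ]
total tool d mm [-0.2 -2.7 13.3] w rad [0.005 0.005 0.004] rows 1
```

Request:
step_arm([
  [0.003,0.003,0.003,0,-3,5,-0.5],
  [0,0,0,0,-1,5,-0.5],
  [0,0,0,0,0,2,-0.5],
])

```text
time_s: 12.75
tcp_pos: [0.5405, 0.0145, 0.0299]
eef_rot: [179.7, 0.1, 118.3]
contact_force: [0.8, 1.6, 1.9]
gripper_width: 0.0595
```

```bash
python3 -c "
from h import *
wrist('w16')
go(.5411,.0148,.028)"
```

```text
[  238   241   148   101 12184] circ 311.8 314.0 74.3 [0.5417 0.0164 0.03  ]
[   6  282  161   47 2017] circ 86.0 313.5 81.1 [ 0.5893 -0.072   0.03  ]
tcp [0.5407 0.0146 0.0298] rot [1.7972e+02 1.4000e-01 1.1829e+02] t 12.8 w 0.0591 F [-0.1  0.9  1.4]
total tool d mm [0.  0.4 1.8] w rad [0.005 0.002 0.001] rows 1
```

View pics/w16.png

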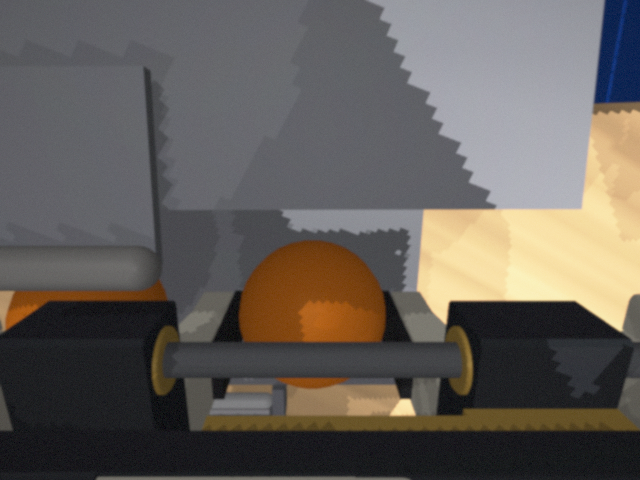

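Request:
step_arm([
  [0.003,0,0,0,0,2,-0.5],
  [0,0,0,0,0,1,-0.5],
  [0,0,0,0,0,0,0.36],
  [0,0,0,0,0,0,0.42],
  [0,0,0,0,0,0,0.5],
  [0,0,0,0,0,0,0.6],
  [0,0,0,0,0,0,0.62],
])

```text
time_s: 13.5
tcp_pos: [0.5413, 0.0148, 0.027]
eef_rot: [179.9, 0.2, 118.3]
contact_force: [0.1, -0.1, -0.2]
gripper_width: 0.0702
```

```bash
python3 -c "
from h import *
wrist('w17')
go(.5411,.0148,.028)"
```

```text
[  245   248   143    94 11082] circ 315.7 319.5 72.1 [0.5426 0.0188 0.03  ]
[   1  279  165   48 1761] circ 83.0 316.4 82.1 [ 0.5898 -0.0715  0.03  ]
tcp [0.5412 0.0148 0.0269] rot [1.7987e+02 1.6000e-01 1.1831e+02] t 13.55 w 0.0704 F [0.  0.  0.1]
total tool d mm [ 0.1 -0.1 -1.1] w rad [0.002 0.003 0.001] rows 1
```

View pics/w17.png

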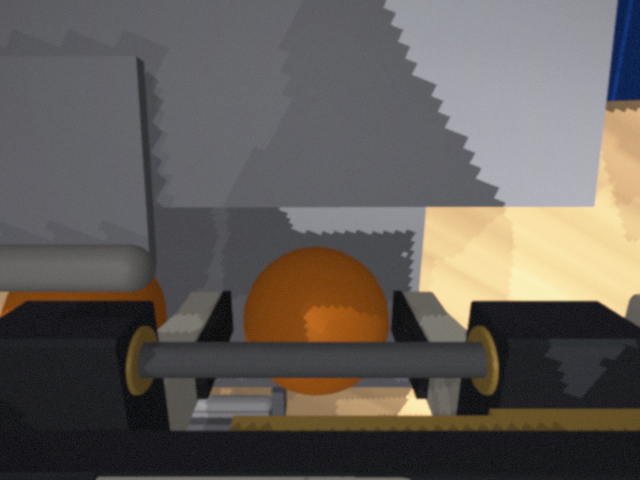

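Released, with gaps on both sides. Straight up.

Request:
step_arm([
  [0,0,0,0,0,-15,0.62],
  [0,0,0,0,0,-35,0.62],
  [0,0,0,0,0,-45,0.62],
  [0,0,0,0,0,-50,0.62],
  [0,0,0,0,0,-10,0.62],
  [0,0,0,0,0,0,0.62],
])

```text
time_s: 14.15
tcp_pos: [0.5392, 0.0139, 0.1859]
eef_rot: [-179.8, 0.1, 118.3]
contact_force: [0.1, 0.4, -0.4]
gripper_width: 0.071
```

```bash
python3 -c "
from h import *
i,im=wrist('w18')
for p in [(.5827,-.0683,.038),(.5384,.0145,.038)]: print(proj(i,p))
go(.5411,.0148,.028)
u=lambda a,b,th:0
import math
bx,by,ya=.5606,-.0269,math.radians(28.25)
def W(x,y,z): return (bx+x*math.cos(ya)-y*math.sin(ya),by+x*math.sin(ya)+y*math.cos(ya),z)
for th in (1.6,1.65,1.7,1.75,1.8,1.85):
    c,s=math.cos(th),math.sin(th); print(th)
    for n,d,h in (('inner edge',.1,0),('outer edge',.1,.057),('outer hinge',0,.057)):
        x,z=-.05+d*c-h*s,.018+d*s+h*c
        print('  ',n,round(x,3),round(z,3),[proj(i,W(x,yy,z)).round(0) for yy in(-.095,.095)])
"
```

```text
[ 158  191   76   73 4289] circ 195.7 226.1 37.8 [ 0.5861 -0.0682  0.03  ]
[ 278  191   73   72 4107] circ 313.9 226.4 36.4 [0.5402 0.0174 0.03  ]
[194.50310289 224.97744169]
[311.75381212 225.38225248]
tcp [0.5392 0.0138 0.1855] rot [-1.7980e+02  1.5000e-01  1.1827e+02] t 14.2 w 0.0712 F [-0.5  0.1  0.3]
total tool d mm [  0.4   2.7 157.5] w rad [-0.003  0.003  0.   ] rows 4
1.6
   inner edge -0.053 0.118 [array([ 62., 170.]), array([396., 170.])]
   outer edge -0.11 0.116 [array([44., 61.]), array([402.,  62.])]
   outer hinge -0.107 0.016 [array([129.,  84.]), array([374.,  84.])]
1.65
   inner edge -0.058 0.118 [array([ 61., 161.]), array([397., 161.])]
   outer edge -0.115 0.113 [array([46., 52.]), array([402.,  53.])]
   outer hinge -0.107 0.013 [array([130.,  85.]), array([373.,  85.])]
1.7
   inner edge -0.063 0.117 [array([ 60., 152.]), array([397., 152.])]
   outer edge -0.119 0.11 [array([49., 44.]), array([401.,  44.])]
   outer hinge -0.107 0.011 [array([132.,  85.]), array([373.,  86.])]
1.75
   inner edge -0.068 0.116 [array([ 59., 143.]), array([397., 143.])]
   outer edge -0.124 0.106 [array([51., 36.]), array([400.,  36.])]
   outer hinge -0.106 0.008 [array([134.,  86.]), array([372.,  87.])]
1.8
   inner edge -0.073 0.115 [array([ 58., 134.]), array([398., 134.])]
   outer edge -0.128 0.102 [array([54., 28.]), array([399.,  29.])]
   outer hinge -0.106 0.005 [array([135.,  87.]), array([372.,  88.])]
1.85
   inner edge -0.078 0.114 [array([ 58., 125.]), array([398., 125.])]
   outer edge -0.132 0.098 [array([57., 22.]), array([398.,  22.])]
   outer hinge -0.105 0.002 [array([137.,  89.]), array([371.,  89.])]
```

View pics/w18.png

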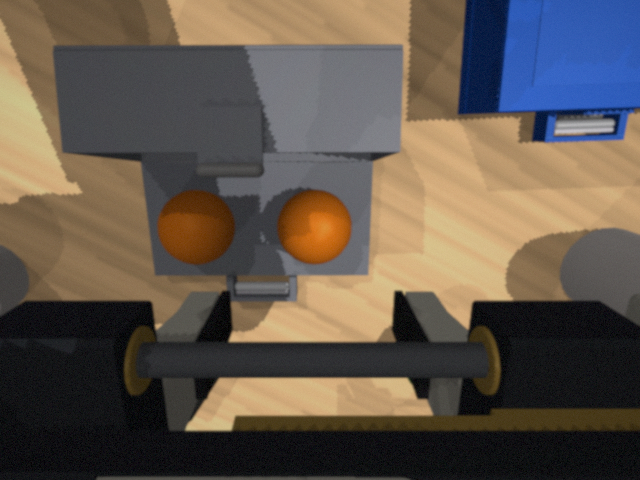

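Both mandarins are seated: measured (196,226) and (314,226), predicted (194.5,225) and (312,225). The lid edges at rows 45 and 152 fit 1.70 rad. Next I go behind the lid with the fingers shut.

```bash
cat >> h.py <<'E'
import math
bx,by,ya=.5606,-.0269,math.radians(28.25)
def W(x,y,z): return (bx+x*math.cos(ya)-y*math.sin(ya),by+x*math.sin(ya)+y*math.cos(ya),z)
def B(p): 
    dx,dy=p[0]-bx,p[1]-by; return np.array([dx*math.cos(ya)+dy*math.sin(ya),-dx*math.sin(ya)+dy*math.cos(ya),p[2]])
def gob(x,y,z): print('box now',B(r.get_state()['tcp_pos']).round(4),'target',(x,y,z)); go(*W(x,y,z))
def arc(th,d,h=.057): return -.05+d*math.cos(th)-h*math.sin(th), .018+d*math.sin(th)+h*math.cos(th)
E
python3 -c "
from h import *
gob(-.16,0,.19)"
```

```text
box now [0.0004 0.046  0.1855] target (-0.16, 0, 0.19)
tcp [0.5392 0.0138 0.1855] rot [-1.7980e+02  1.5000e-01  1.1827e+02] t 14.2 w 0.0712 F [-0.5  0.1  0.3]
total tool d mm [ -45.9 -160.5   -3.8] w rad [-0.003  0.003  0.   ] rows 5
```

Request:
step_arm([
  [0,0,0,-10,-30,-10,-1],
  [0,0,0,-10,-35,0,-1],
  [0,0,0,-10,-35,0,-1],
  [0,0,0,-10,-35,0,-1],
  [0,0,0,-6,-25,0,-1],
  [0,0,0,0,0,0,-1],
])

```text
time_s: 14.8
tcp_pos: [0.4108, -0.1062, 0.1861]
eef_rot: [-178.9, -0.2, 118.3]
contact_force: [1.0, 0.7, -0.1]
gripper_width: 0.0288
```

```bash
python3 -c "
from h import *
gob(-.16,0,.085)
im=r.capture('scene')[:,:,::-1];cv2.imwrite('pics/s19.png',cv2.resize(im[100:340,180:500],None,fx=2.4,fy=2.4))"
```

```text
box now [-0.1695  0.0011  0.1861] target (-0.16, 0, 0.085)
tcp [ 0.4108 -0.1062  0.1861] rot [-1.7892e+02 -1.7000e-01  1.1831e+02] t 14.8 w 0.0288 F [ 1.   0.7 -0.1]
total tool d mm [ -1.4  11.4 100.9] w rad [-0.019 -0.003  0.001] rows 3
```

View pics/s19.png

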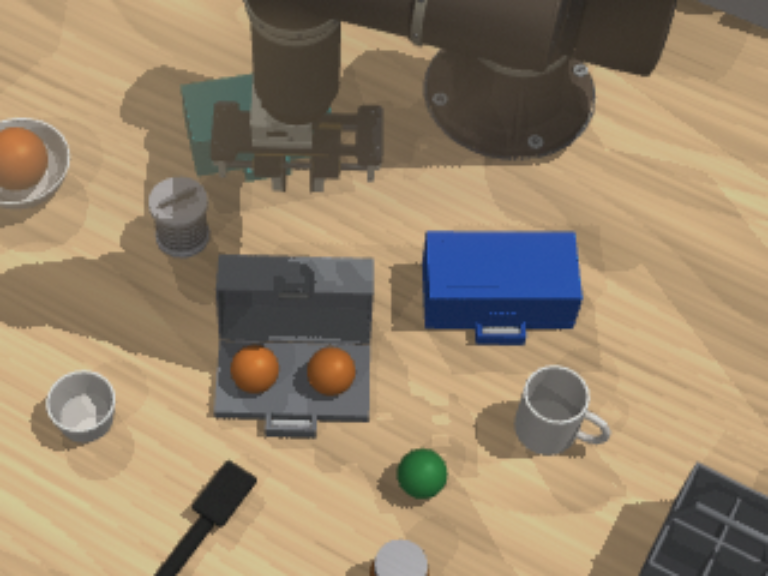

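The view shows both fruits seated, the gripper behind the lid and the space clear. Descending behind the lid.

Request:
step_arm([
  [-0.01,0,0,0,4,35,-1],
  [-0.009,0,0,0,0,35,-1],
  [0,0,0,0,0,26,-1],
  [0,0,0,0,0,0,-1],
], squeeze=20)

```text
time_s: 15.25
tcp_pos: [0.4155, -0.1032, 0.0848]
eef_rot: [180.0, -0.2, 118.3]
contact_force: [-0.2, 0.5, -0.1]
gripper_width: 0.0007
```

```bash
python3 -c "
from h import *
gob(-.14,0,.085)
for th in np.arange(1.7,-.01,-.1): print(round(th,2),[tuple(round(1000*v) for v in arc(th,d)) for d in (.08,.085,.1)])"
```

```text
box now [-0.1639  0.0014  0.0848] target (-0.14, 0, 0.085)
tcp [ 0.4155 -0.1032  0.0848] rot [ 1.7999e+02 -1.5000e-01  1.1831e+02] t 15.25 w 0.0007 F [-0.2  0.5 -0.1]
total tool d mm [-1.4 23.9 -0.2] w rad [ 0.    -0.003  0.001] rows 1
1.7 [(-117, 90), (-117, 95), (-119, 110)]
1.6 [(-109, 96), (-109, 101), (-110, 116)]
1.5 [(-101, 102), (-101, 107), (-100, 122)]
1.4 [(-93, 107), (-92, 111), (-89, 126)]
1.3 [(-84, 110), (-82, 115), (-78, 130)]
1.2 [(-74, 113), (-72, 118), (-67, 132)]
1.1 [(-65, 115), (-62, 120), (-55, 133)]
1.0 [(-55, 116), (-52, 120), (-44, 133)]
0.9 [(-45, 116), (-42, 120), (-32, 132)]
0.8 [(-35, 115), (-32, 119), (-21, 129)]
0.7 [(-26, 113), (-22, 116), (-10, 126)]
0.6 [(-16, 110), (-12, 113), (0, 122)]
0.5 [(-7, 106), (-3, 109), (10, 116)]
0.4 [(1, 102), (6, 104), (20, 109)]
0.3 [(10, 96), (14, 98), (29, 102)]
0.2 [(17, 90), (22, 91), (37, 94)]
0.1 [(24, 83), (29, 83), (44, 85)]
-0.0 [(30, 75), (35, 75), (50, 75)]
```

Request:
step_arm([
  [0,0,0,-1,22,-2,-1],
  [0,0,0,0,14,-3,-1],
  [0,0,0,0,9,-6,-1],
  [0,0,0,0,9,-6,-1],
  [0,0,0,0,0,0,-1],
])

```text
time_s: 15.75
tcp_pos: [0.4655, -0.0769, 0.1032]
eef_rot: [-179.7, -0.2, 118.4]
contact_force: [-0.2, -0.1, 0.0]
gripper_width: 0.0005
```

```bash
python3 -c "
from h import *
gob(-.1,0,.107)
wrist('w20')"
```

```text
box now [-0.1074  0.001   0.1032] target (-0.1, 0, 0.107)
tcp [ 0.4655 -0.0769  0.1032] rot [-179.69   -0.2   118.4 ] t 15.75 w 0.0005 F [-0.2 -0.1  0. ]
total tool d mm [-1.   7.4 -3.8] w rad [-0.005 -0.003  0.003] rows 1
```

View pics/w20.png

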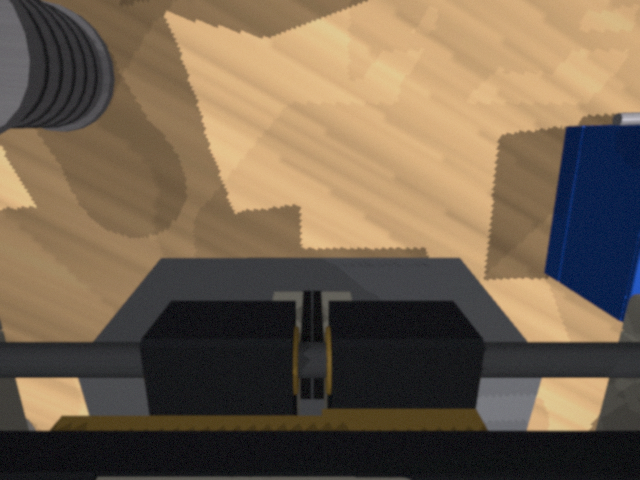

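Request:
step_arm([
  [-0.005,0,0,-1,8,-5,-1],
  [0,0,0,0,9,-4,-1],
  [0,0,0,0,10,-4,-1],
  [0,0,0,0,10,-2,-1],
  [0,0,0,0,10,-1,-1],
])

```text
time_s: 16.3
tcp_pos: [0.5079, -0.0549, 0.1208]
eef_rot: [180.0, -0.2, 118.3]
contact_force: [-1.3, -0.5, -0.3]
gripper_width: 0.0004
```

```bash
python3 -c "
from h import *
gob(-.052,0,.120)
im=r.capture('scene')[:,:,::-1];cv2.imwrite('pics/s21.png',cv2.resize(im[130:330,200:400],None,fx=3,fy=3))"
```

```text
box now [-0.0596  0.0003  0.1208] target (-0.052, 0, 0.12)
tcp [ 0.5079 -0.0549  0.1208] rot [180.    -0.24 118.31] t 16.3 w 0.0004 F [-1.3 -0.5 -0.3]
total tool d mm [-0.3  7.6  0.8] w rad [ 0.    -0.004  0.001] rows 1
```

View pics/s21.png

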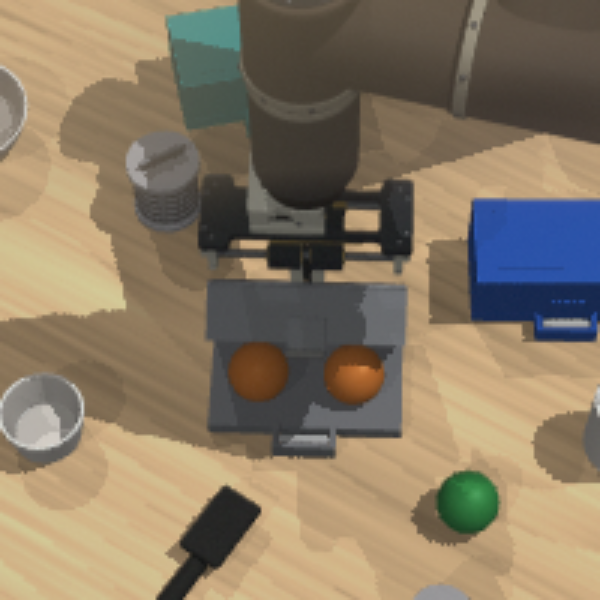

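The lid is at about 1.0 rad and following the fingers; both fruits are in place. Continuing along the arc.

Request:
step_arm([
  [0,0,0,0,10,0,-1],
  [0,0,0,0,10,2,-1],
  [0,0,0,0,10,3,-1],
  [0,0,0,0,10,4,-1],
  [0,0,0,0,10,5,-1],
])

```text
time_s: 16.85
tcp_pos: [0.558, -0.0281, 0.1064]
eef_rot: [179.9, -0.2, 118.4]
contact_force: [-1.1, -0.9, -0.2]
gripper_width: 0.0002
```

```bash
python3 -c "
from h import *
gob(.005,0,.097)
im=r.capture('scene')[:,:,::-1];cv2.imwrite('pics/s22.png',cv2.resize(im[130:330,200:400],None,fx=3,fy=3))"
```

```text
box now [-2.800e-03  1.000e-04  1.064e-01] target (0.005, 0, 0.097)
tcp [ 0.558  -0.0281  0.1064] rot [179.86  -0.18 118.36] t 16.85 w 0.0002 F [-1.1 -0.9 -0.2]
total tool d mm [-0.2  7.8  9.4] w rad [ 0.003 -0.003  0.002] rows 1
```

View pics/s22.png

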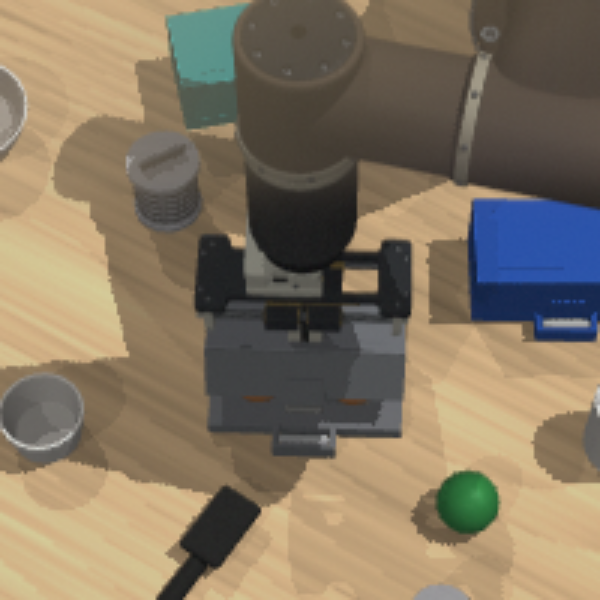

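Request:
step_arm([
  [0,0,0,0,10,5,-1],
  [0,0,0,0,9,7,-1],
  [0,0,0,0,8,8,-1],
  [0,0,0,0,2,2,-1],
])

```text
time_s: 17.3
tcp_pos: [0.5865, -0.0128, 0.0811]
eef_rot: [180.0, -0.2, 118.4]
contact_force: [-4.8, -2.0, 6.4]
gripper_width: 0.0003
```

```bash
python3 -c "
from h import *
gob(.0285,0,.075)"
```

```text
box now [0.0295 0.0002 0.0811] target (0.0285, 0, 0.075)
tcp [ 0.5865 -0.0128  0.0811] rot [ 1.7999e+02 -1.7000e-01  1.1841e+02] t 17.3 w 0.0003 F [-4.8 -2.   6.4]
total tool d mm [-0.2 -1.   6.1] w rad [ 0.    -0.003  0.003] rows 1
```

Request:
step_arm([
  [0,0,0,0,1.5,3,-1],
  [0,0,0,0,1.5,4,-1],
  [0,0,0,0,1,4,-1],
])

```text
time_s: 17.6
tcp_pos: [0.5905, -0.0111, 0.074]
eef_rot: [-179.9, -0.1, 118.6]
contact_force: [-29.2, 3.7, 67.2]
gripper_width: 0.0005
```

```bash
python3 -c "
from h import *
gob(.033,0,.075)"
```

```text
box now [ 0.0338 -0.0002  0.074 ] target (0.033, 0, 0.075)
tcp [ 0.5905 -0.0111  0.074 ] rot [-1.7990e+02 -6.0000e-02  1.1856e+02] t 17.6 w 0.0005 F [-29.2   3.7  67.2]
total tool d mm [ 0.2 -0.8 -1. ] w rad [-0.002 -0.001  0.005] rows 1
```

The force jumped to 67 N at z = 74 mm, so the lid is at its stop. Backing off straight up.

Request:
step_arm([
  [0,0,0,0,0,-3,-1],
  [0,0,0,0,0,-15,-1],
  [0,0,0,0,0,-40,-1],
  [0,0,0,0,-10,-45,-1],
  [0,0,0,0,-10,-30,-1],
  [0,0,0,0,0,0,-1],
])

```text
time_s: 18.2
tcp_pos: [0.5726, -0.0206, 0.2112]
eef_rot: [-179.8, -0.1, 118.6]
contact_force: [0.1, 0.2, -0.5]
gripper_width: 0.0003
```

```bash
python3 -c "
from h import *
gob(.033,0,.2)
i,im=wrist('w23')
for th in (0,.1):
    for d in (0,.1):
        x,z=arc(th,d); print(th,d,[proj(i,W(x,y,z)).round(1) for y in (-.095,.095)])
s=r.camera_info('scene'); im=r.capture('scene')[:,:,::-1].copy()
for th in (0,.1):
    for d in (0,.1):
        x,z=arc(th,d); print('s',th,d,[((proj(s,W(x,y,z))-[240,180])*6).round(0) for y in (-.095,.095)])
cv2.imwrite('pics/s23.png',cv2.resize(im[180:280,240:370],None,fx=6,fy=6,interpolation=cv2.INTER_CUBIC))"
```

```text
box now [ 1.350e-02 -1.000e-04  2.112e-01] target (0.033, 0, 0.2)
tcp [ 0.5726 -0.0206  0.2112] rot [-1.7981e+02 -7.0000e-02  1.1858e+02] t 18.2 w 0.0003 F [ 0.1  0.2 -0.5]
total tool d mm [-0.  19.5 11.1] w rad [-0.003 -0.001  0.006] rows 1
0 0 [array([179.4, 144.3]), array([441.2, 146.1])]
0 0.1 [array([190.8, 273.1]), array([428.4, 274.5])]
0.1 0 [array([178.8, 136.1]), array([441.9, 138. ])]
0.1 0.1 [array([186.5, 270.2]), array([432.7, 271.6])]
s 0 0 [array([181., 310.]), array([569., 323.])]
s 0 0.1 [array([166., 491.]), array([566., 504.])]
s 0.1 0 [array([182., 301.]), array([569., 313.])]
s 0.1 0.1 [array([166., 470.]), array([567., 483.])]
```

View pics/w23.png

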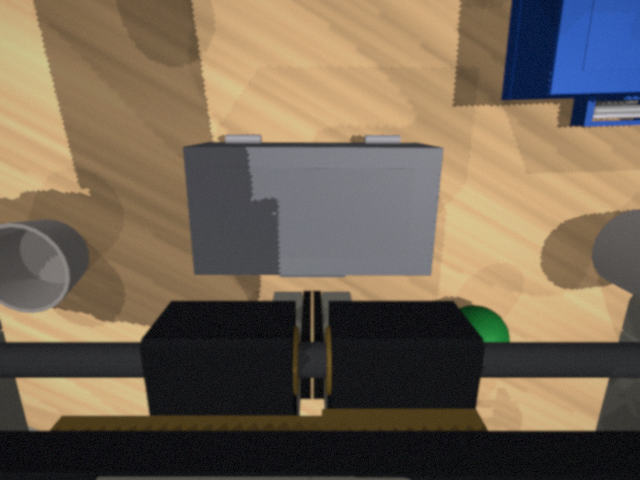

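View pics/s23.png

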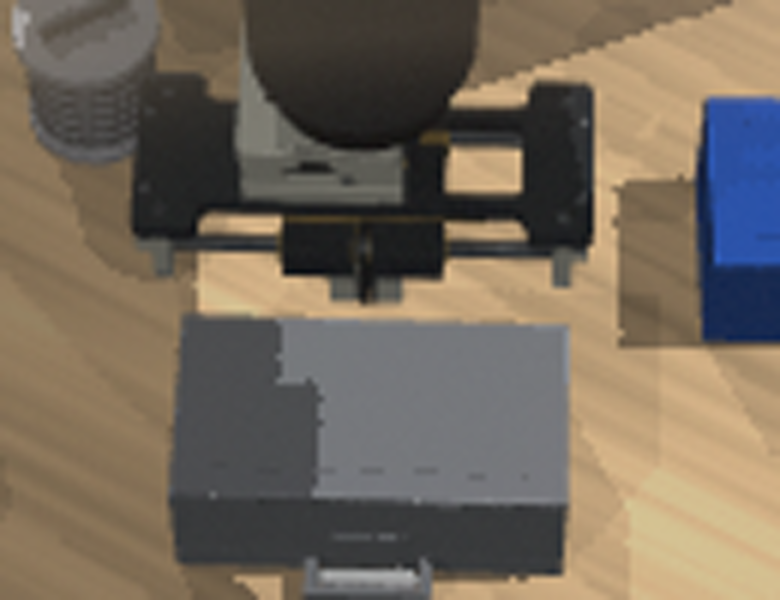

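The lid's free edge at (170,495)–(566,504) matches the shut prediction of (166,491)–(566,504); unclicked would be about 21 px higher. A quick bystander check, then I hand in.

```bash
python3 -c "
from h import *
a=cv2.imread('pics/top0.png');b=r.capture('top')[:,:,::-1].copy();cv2.imwrite('pics/top_end.png',b)
for n,(u,v) in dict(jar=(236,172),ram=(411,166),brush=(327,145),mug=(205,282),basket=(107,247),filter=(437,282),bowl=(533,265)).items():
    t=a[v-22:v+22,u-22:u+22]; w=b[v-34:v+34,u-34:u+34]
    m=cv2.matchTemplate(w,t,cv2.TM_CCOEFF_NORMED);_,mx,_,l=cv2.minMaxLoc(m);print(n,np.array(l)-12,round(mx,2))
print(r.get_state()['contact_force'])
r.close_job()"
```

```text
jar [ 3 -7] 0.4
ram [0 0] 0.52
brush [3 2] 0.25
mug [  0 -12] 0.2
basket [0 0] 0.97
filter [0 0] 0.47
bowl [0 0] 0.75
[-0.21518509 -0.43864789 -0.75691964]
the job is handed in; nothing more can be done
```

View pics/top_end.png

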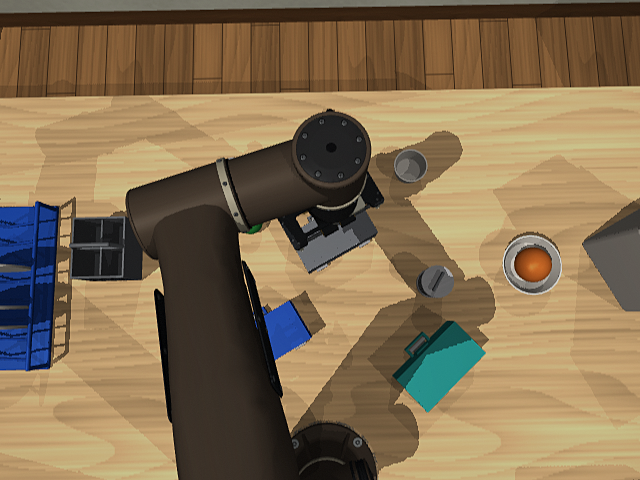

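I set both mandarins into the hollows, swung the lid over and pressed it shut, then handed the job in at about 18 s of the 72 s allowed. No verdict was reported.

- **Mandarins:** just before the lid was closed, both showed within about 2 px (roughly 2 mm) of their seated places. I released them at seating height and nothing dropped. They can't be seen under the shut lid.
- **Lid:** the free edge matched the shut position in the scene picture to within about 1 px; unclicked it would have been about 3.5 px higher. The wrist view agreed at the hinge edge.
- **Press force:** the wrist force reached about 73 N (67 N of it vertical) when the lid met its stop, below the 120 N limit. That is well above the 9–20 N the catch needs.
- **Bystanders:** in the last top picture, basket, ramekin, filter and bowl matched their starting places, though ramekin (0.52) and filter (0.47) only weakly because of the arm's shadow. The jar, brush and mug could not be confirmed there, because the arm hid them from the top camera. Earlier wrist and scene views showed nothing touching them.
- **End position:** the gripper finished about 135 mm above the shut lid, with near-zero force on the tool.

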